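# Feed a rough casting into the blasting cabinet through its gravity flap

### The job

Line up the rough brass casting on the feed shelf and push it with the fingertips through the blasting cabinet's swing flap, until it drops off the inner sill and lies flat on the grate inside. Then draw the fingers back out so that the flap swings fully shut and no grit can escape. Slide the casting only, never pick it up, and leave the white tub, the blue pot and the wooden ring stand on the bench where they are.

Things in the scene. Friction and masses are not known exactly. Their poses are not given: they have to be found in the camera images.
- cabinet: Fixed grey sheet-steel bench-top blasting cabinet, 330 mm wide, 260 mm deep, with a sloping glass window. Origin on the bench below the middle of the flap opening, in the plane of the front wall (6 mm thick at most, 121 mm high). Its +x points straight into the cabinet, +y to the left of that, +z up; the entries below use this frame.
- shelf_top (a point): Middle of the flat, level steel feed shelf in front of the opening, on its top face: cabinet x -95, z 55 mm. The shelf is 200 mm wide (y -100 to 100), x -190 to 0, open on its three outer sides, no rims.
- sill (a point): Middle of the sill's inner edge, at cabinet x 15, z 55 mm: the shelf plate goes on through the opening and ends here, 15 mm behind the front plane. Beyond it an 18 mm step down to a flat grate at z 37 mm, which fills the floor to the back wall at x 256. The casting tips nose-down over this edge and drops flat once its trailing end is past it.
- lintel (a point): Middle of the underside of the lintel over the opening: cabinet x 0, z 115 mm. The opening is 100 mm wide (y -50 to 50) and 60 mm high above the shelf; the lintel is 6 mm thick both ways. Above it the window starts at x 0, z 121 (frame bars to 125) and rises inwards at 23 degrees to z 205 at x 200 mm.
- flap (a joint): Flap angle: 0 hangs shut, grows as it is pushed inwards and up, at most 1.45 rad. A plain steel plate 95 mm wide, 57 mm long, with a rubber lower edge, hung on a rod at cabinet x 5, z 116 mm. About 90 g, no catch or spring; it swings inwards only, rests on whatever is under it and falls shut by its own weight in under a second.
- flap_edge (a point): Middle of the lower edge of the flap; when shut it is 4 mm above the shelf top.
- casting_center (a point): Centre (half-way up) of the brass casting, a rectangular buckle plate 90 mm long (its x), 48 wide (its y), 16 high, with raised border and round boss on top (+z). About 0.45 kg, sliding takes 2 to 5 N. It lies loose on the shelf, up to 50 mm off the opening's middle line and turned up to 0.5 rad from straight in. Either end may go first.
- grit_tub_center (a point): Centre of a white plastic screw-top tub, 76 mm diameter, 85 mm high, standing loose on the bench. Leave alone.
- flux_pot_center (a point): Centre of a small dark blue ceramic pot, 58 mm diameter, 36 mm high, standing loose on the bench. Leave alone.
- mandrel_center (a point): Centre of a turned wooden ring stand: a round foot of 52 mm diameter with a slim cone, 87 mm high, standing loose on the bench. Leave alone.

How it is judged:
On the way, in this order (a step that is already met when the one before it is completed fails the run):
1. the casting, still on the shelf, noses the flap open and enters the opening (value of joint flap above 0.2 rad and x of casting_center in the frame of cabinet above -0.045 m and z of casting_center in the frame of cabinet above 0.055 m), for 0.05 s.
2. the whole casting has dropped off the sill onto the grate inside (z of casting_center in the frame of cabinet below 0.049 m and x of casting_center in the frame of cabinet above 0.03 m), for 0.1 s.
At the end, for the whole second after the job is handed in: The casting lies flat (within 7 degrees, border side up) and at rest on the grate inside the cabinet, clear of the sill, and the flap hangs shut (within 0.06 rad) and still (all of step 2 and angle between casting_center's own z axis and vertical below 0.12 rad and linear speed of casting below 0.02 m/s and value of joint flap below 0.06 rad and velocity of joint flap between -0.1 and 0.1 rad/s); the robot touches nothing.
It fails at once if the casting is lifted off the shelf (its centre more than 7 mm above where it rests on the shelf) (z of casting_center in the frame of cabinet above 0.07 m).
It fails at once if the casting is pushed off the shelf onto the bench (x of casting_center in the frame of cabinet below -0.01 m and z of casting_center in the frame of cabinet below 0.05 m).
It fails at once if the grit tub is disturbed (moved more than 15 mm) (distance of grit_tub_center from where it was at the start of the episode above 0.015 m).
It fails at once if the blue pot is disturbed (moved more than 15 mm) (distance of flux_pot_center from where it was at the start of the episode above 0.015 m).
It fails at once if the ring stand is disturbed (moved more than 15 mm) (distance of mandrel_center from where it was at the start of the episode above 0.015 m).
It also fails if it takes over 67 s, if anything falls off the work surface, if the arm or the gripper's body presses on something with over 40 N, if the wrist force passes 120 N, or if a joint passes its speed limit or range.

### The arm

A 7-joint arm with a two-finger parallel gripper is mounted at the origin on the work surface. World frame = base frame: x ahead of the robot, y to its left, z up, the work surface at z = 0. Lengths are in m, angles in rad, forces in N, time in s.
With the tool pointing down it reaches from about 0.425 to 0.875 m from the base axis. Payload 4.7 kg.
Tool frame: the origin (TCP) lies on the centre line of the jaws, within the pads' length; the fingertips stand 22 mm ahead of it and the grasp point (between the pads) lies 3 mm ahead of it (r.tcp_to_tips is the z of the fingertips in the tool frame, in m); z points along the fingers, y is the direction in which the jaws open and shut (so a half turn about z gives the same grasp; the last joint's range is limited). The gripper opens to 87 mm and grips with 3 to 60 N. Pads are 19 mm wide; open, the fingers measure 117 mm over their backs; the gripper's body (75 mm by 190 mm) begins 51 mm behind the grasp point.
Start: joints at [1.272, 0.321, -0.07, 1.45, 0.023, 1.371, -0.057], TCP at [0.2, -0.618, 0.245] pointing down, gripper open.
Joint ranges: [-2.86, 2.86], [-0.3, 2.09], [-1.38, 1.24], [0.06, 2.45], [-1.56, 4.7], [0.09, 2.05], [-2.69, 2.69]. Speed limits (rad/s): [2.57, 2.57, 3.14, 3.14, 3.14, 3.14, 3.14].

### API

Orientations are given as [roll, pitch, yaw] about the fixed x, y, z axes, in that order (R = Rz(yaw) Ry(pitch) Rx(roll)).
In Python, from bench import r gives the robot as it stands.
- The arm moves only by the tool servo_tool, never from a script. Its argument "motion" is one flat list of numbers, 4 for each row, row after row: the shift along the tool's x, y, z in cm, then the turn about the tool's z in rad. In form: [x, y, z, spin, x, y, z, spin, ...]. A call has 1 to 8 rows; each row is the pose to reach, as a shift and turn from the pose commanded when the call began, along the tool's axes at that moment; what a row does not reach only later rows make up. A row lasts 1/10 s, in which the tool goes at most 50 mm and 8.59 degrees, less where a joint would pass 70% of its speed; a pose out of reach is approached as far as the arm can. A call with a gripper value outside its range is refused whole. "fingers" is the closure, from -1 (fully open) to 1 (shut), set as the call begins (left out, the last holds). The fingers move at their own pace and stop on an object; "squeeze" is the grip in N (left out, the last holds). Time passes only in rows, so rows that repeat a pose let the fingers close. It gives the time, the measured TCP pose, the force and the opening at its end, in the units of the state.
- r.read_state(): the state, without advancing time (a new reading comes with each control period).
- r.capture(name): name is "scene" or "top" or "wrist"; returns a dict with "image" (400x640x3 uint8, blue, green, red), "vfov" (degrees; the focal length in pixels is half the picture's height over the tangent of half this angle, whatever the lens; pixels are square), "cx", "cy" (the principal point, pixels), "pose" (4x4, takes a point from camera to world coordinates). Camera axes: x right, y up, looking along -z (the intrinsics and any distortion apply to the point x, -y, -z); pixel columns grow to the right and rows downward; lengths in m; the calibration is good to about 2 mm. A picture is of the moment at which its call begins. There is no depth.
- r.hand_in(): hands the job in, once; it reports no verdict.
The state is a dict: "time_s": time; "q": joint angles; "dq": joint speeds; "effort": joint torques, N m; "tcp_pos": TCP position; "eef_rot": TCP orientation; "ft_force": force on the tool from outside, world axes, zero at the start; "ft_torque": the same for the moment, N m; "grip_width": opening from 0.0 (shut) to 1.0 (fully open).
Only numpy, scipy, OpenCV 4.12 (cv2) and the standard library are available. Lean on these libraries where they do the work, as an engineer would, in place of code of your own. Each camera call takes 0.05 s, during which the arm holds its last target.

## Working session

There is one attempt and no reset: what is moved stays moved. The work goes in short steps, Python scripts to look and compute and a tool call to move; the robot and the scene stay as the last step left them, time stands still between calls to the robot, and variables do not carry over. Pictures are saved under pics/ and viewed, and the job is handed in when it is done.

Besides the shell and the picture viewer there is one more tool, called after "Emit:" by a JSON object that holds its "name" and its "arguments", one argument or row to a line. servo_tool: Moves the arm, as the interface text tells. Its arguments: {"type":"object","properties":{"motion":{"type":"array"},"fingers":{"type":"number"},"squeeze":{"type":"number"}},"required":["motion"]}

```bash
ls; mkdir -p pics; python3 - <<'E'
from bench import r
import cv2
s=r.read_state();print({k:(v if isinstance(v,float) else [round(float(x),3) for x in v]) for k,v in s.items()})
print(r.tcp_to_tips)
import pickle
d={}
for n in("scene","top","wrist"):
    c=r.capture(n);d[n]=c;cv2.imwrite(f"pics/{n}0.png",c["image"]);print(n,{k:v for k,v in c.items() if k!="image"})
pickle.dump(d,open("c0.pkl","wb"))
E
```

```text
pics
{'time_s': 0.0, 'q': [1.272, 0.322, -0.07, 1.452, 0.023, 1.371, -0.057], 'dq': [-0.001, 0.001, 0.0, -0.001, -0.0, -0.001, 0.0], 'effort': [-0.001, -49.129, -0.404, -31.253, -0.064, 0.044, 0.0], 'tcp_pos': [0.2, -0.618, 0.243], 'eef_rot': [-3.14, 0.0, 0.313], 'ft_force': [0.172, -0.105, 0.878], 'ft_torque': [0.009, 0.031, 0.02], 'grip_width': 1.0000865639960015}
0.022
scene {'vfov': 47.11346884682745, 'cx': 322.28953219763116, 'cy': 202.782129409432, 'pose': array([[ 0.63654026, -0.63587534,  0.43643906,  1.13795004],
       [ 0.77121431,  0.52971626, -0.35302858, -0.3752276 ],
       [-0.0067067 ,  0.56130495,  0.82758188,  1.04938523],
       [ 0.        ,  0.        ,  0.        ,  1.        ]])}
top {'vfov': 50.38161556520529, 'cx': 318.9164810039302, 'cy': 197.68378500964843, 'pose': array([[-0.01941952,  0.99145192, -0.12901927,  0.5323999 ],
       [-0.99976896, -0.02044571, -0.00663387,  0.03820398],
       [-0.00921505,  0.12886063,  0.9916199 ,  0.92625257],
       [ 0.        ,  0.        ,  0.        ,  1.        ]])}
wrist {'vfov': 63.03517199948937, 'cx': 319.2364448831791, 'cy': 197.14757443695302, 'pose': array([[ 0.30782814,  0.91552807,  0.25894053,  0.27058878],
       [-0.95144145,  0.29649628,  0.08275947, -0.59425716],
       [-0.00100628, -0.27184245,  0.96234124,  0.38449907],
       [ 0.        ,  0.        ,  0.        ,  1.        ]])}
```

View pics/scene0.png

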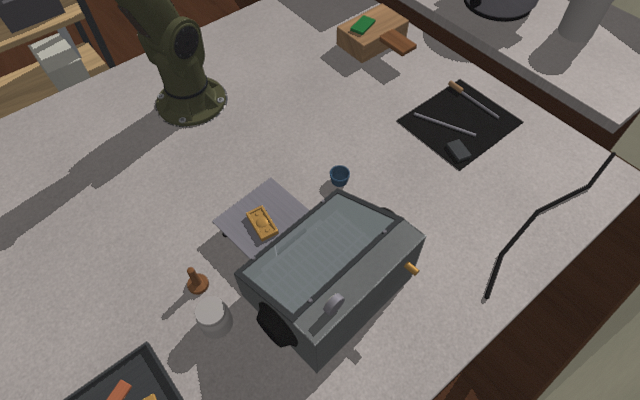

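View pics/top0.png

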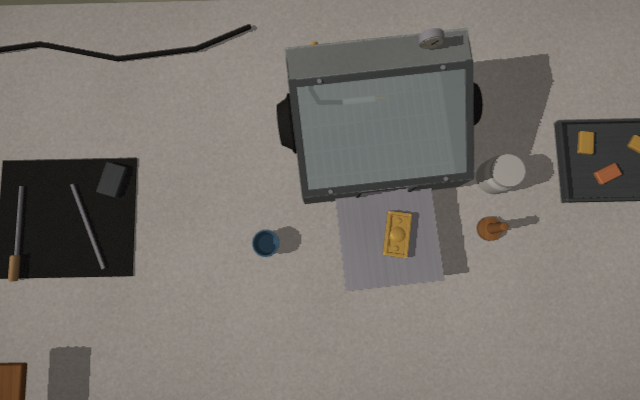

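View pics/wrist0.png

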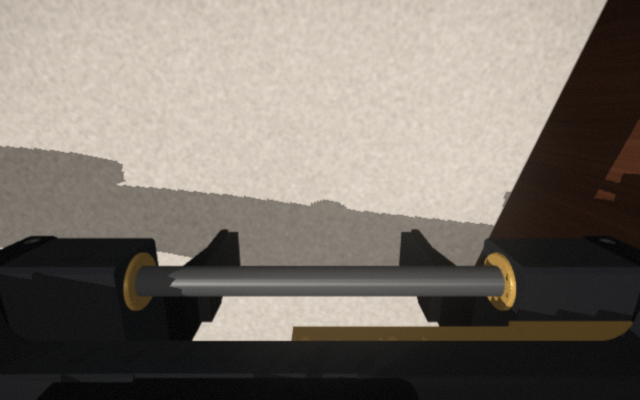

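The top view shows the shelf with outer corners near (347,291) and (443,280), and the casting near (398,234), roughly aligned with the cabinet. The pot is at (265,243), the stand at (490,228) and the tub at (503,172).

```bash
cat > h.py <<'E'
import numpy as np,cv2
def ray(c,u,v):
    f=200/np.tan(np.radians(c["vfov"]/2)); d=np.array([(u-c["cx"])/f,-(v-c["cy"])/f,-1]); P=c["pose"]
    return P[:3,3],P[:3,:3]@d
def onz(c,u,v,z):
    o,d=ray(c,u,v); return o+d*(z-o[2])/d[2]
def proj(c,p):
    f=200/np.tan(np.radians(c["vfov"]/2)); P=c["pose"]; q=P[:3,:3].T@(np.asarray(p)-P[:3,3])
    return c["cx"]+f*q[0]/-q[2], c["cy"]-f*q[1]/-q[2]
def brass(im,roi):
    h=cv2.cvtColor(im,cv2.COLOR_BGR2HSV); m=cv2.inRange(h,(12,110,60),(32,255,255)); z=np.zeros_like(m)
    x0,y0,x1,y1=roi; z[y0:y1,x0:x1]=m[y0:y1,x0:x1]; 
    cs,_=cv2.findContours(z,cv2.RETR_EXTERNAL,cv2.CHAIN_APPROX_NONE); return max(cs,key=cv2.contourArea)
E
python3 - <<'E'
import pickle,cv2,numpy as np
from h import *
d=pickle.load(open("c0.pkl","rb"))
for n,roi in(("top",(340,195,440,285)),("scene",(235,195,290,250))):
    c=d[n]; k=brass(c["image"],roi); b=cv2.boxPoints(cv2.minAreaRect(k)); print(n,b.round(1).tolist(),cv2.contourArea(k))
    w=np.array([onz(c,*p[0],0.069)[:2] for p in k],np.float32); print("rect on z=.069",[np.round(x,4) for x in cv2.minAreaRect(w)])
c=d["top"]
im=c["image"]; cv2.imwrite("pics/topzoom.png",cv2.resize(im[150:310,260:540],None,fx=2.8,fy=2.8,interpolation=cv2.INTER_CUBIC))
c=d["scene"]; im=c["image"]; cv2.imwrite("pics/scenezoom.png",cv2.resize(im[150:310,170:450],None,fx=2.8,fy=2.8,interpolation=cv2.INTER_CUBIC))
E
```

```text
top [[382.29998779296875, 254.89999389648438], [387.29998779296875, 210.3000030517578], [411.79998779296875, 213.0], [406.79998779296875, 257.6000061035156]] 1033.0
rect on z=.069 [array([ 0.5676, -0.1115]), array([0.0492, 0.0899]), np.float64(81.6239)]
scene [[245.10000610351562, 213.10000610351562], [261.6000061035156, 203.3000030517578], [278.79998779296875, 231.89999389648438], [262.29998779296875, 241.8000030517578]] 575.5
rect on z=.069 [array([ 0.5691, -0.1114]), array([0.0485, 0.0952]), np.float64(81.34)]
```

View pics/topzoom.png

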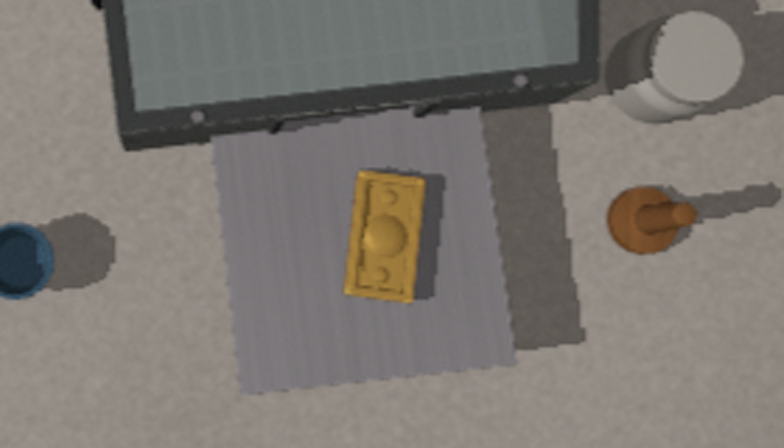

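View pics/scenezoom.png

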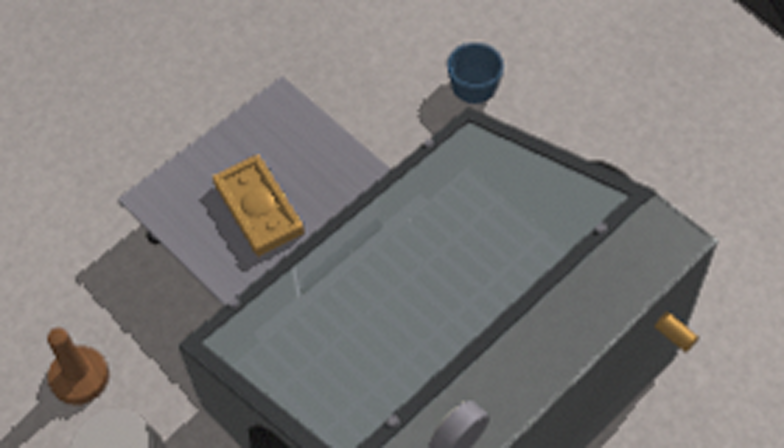

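```bash
python3 - <<'E'
import pickle,cv2,numpy as np
from h import *
d=pickle.load(open("c0.pkl","rb"))
c=d["top"]; im=c["image"]
lab=cv2.cvtColor(im,cv2.COLOR_BGR2LAB).astype(int)
print(lab[270,390],lab[300,390],lab[250,330],lab[235,460], lab[260,450])
hz=lambda x,y,z: onz(c,260+x/2.8-.3,150+y/2.8-.3,z)
P={k:hz(*p,0.055) for k,p in dict(FL=(241,394),FR=(515,364),BL=(213,135),BR=(483,110)).items()}
for k,v in P.items(): print(k,v.round(4))
a=P["FR"]-P["FL"]; print("w",np.linalg.norm(a),"yaw from front",np.degrees(np.arctan2(a[0],-a[1])))
for s in "LR":
    b=P["B"+s]-P["F"+s]; print(s,np.degrees(np.arctan2(b[1],b[0])))
cs=d["scene"]; g=lambda x,y,z: onz(cs,170+x/2.8-.3,150+y/2.8-.3,z)
print("scene FL,FR",g(283,78,.055).round(4),g(119,202,.055).round(4))
for p in [(0,0)]: pass
for n,(x,y,z) in dict(tub=(697,57,.085),pot=(12,260,.036),mand=(645,219,.0)).items(): print(n,hz(x,y,z).round(3))
E
```

```text
[128 130 127] [152 129 133] [147 129 133] [ 99 129 132] [ 98 129 132]
FL [ 0.4569 -0.0062  0.055 ]
FR [ 0.4743 -0.2034  0.055 ]
BL [0.6446 0.0092 0.055 ]
BR [ 0.6591 -0.1904  0.055 ]
w 0.19795574250380973 yaw from front 5.058050137630701
L 4.714672690797724
R 4.032125634444337
scene FL,FR [ 0.4597 -0.006   0.055 ] [ 0.479  -0.2044  0.055 ]
tub [ 0.69  -0.337  0.085]
pot [0.556 0.161 0.036]
mand [ 0.579 -0.325  0.   ]
```

```bash
python3 - <<'E'
import pickle,cv2,numpy as np
from h import *
d=pickle.load(open("c0.pkl","rb"))
def fit(pts): 
    vx,vy,x0,y0=cv2.fitLine(np.array(pts,np.float32),cv2.DIST_HUBER,0,.01,.001).ravel(); return np.array([x0,y0]),np.array([vx,vy])
c=d["top"]
g=cv2.GaussianBlur(c["image"],(3,3),0).astype(float); b=g[:,:,2]-0*g[:,:,0]
# left edge rows 205..285, front edge cols 352..438, right edge rows 205..272
def edge(prof,sgn=0): 
    dd=np.gradient(prof); dd=np.abs(dd); i=int(dd.argmax()); 
    if 0<i<len(dd)-1:
        den=dd[i-1]-2*dd[i]+dd[i+1]; return i+(0.5*(dd[i-1]-dd[i+1])/den if den else 0)
    return i
L=[(328+edge(b[v,328:356]),v) for v in range(208,286)]
F=[(u,275+edge(b[275:300,u])) for u in range(352,438)]
R=[(425+edge(b[v,425:450]),v) for v in range(205,272)]
res={}
for n,pp in(("L",L),("F",F),("R",R)):
    w=[onz(c,*p,.055)[:2]*100 for p in pp]; o,v=fit(w); o=o/100; res[n]=(o,v)
    r_=np.array(w)/100-o; print(n,o.round(4),np.degrees(np.arctan2(v[1],v[0])).round(2),"rms mm",1e3*np.median(np.abs(r_@[-v[1],v[0]])))
E
```

```text
L [0.5514 0.0028] 5.03 rms mm 0.577989651007564
F [ 0.4648 -0.1044] -84.65 rms mm 0.6458172482461751
R [ 0.5582 -0.1968] 5.18 rms mm 0.6191850893577715
```

The cabinet yaw is about 0.09 rad, with its origin near (0.655, -0.088). The casting is near cabinet (-88, -16) mm, turned about -0.24 rad. Vertical fingers can't pass under the lintel, so I'll test in free space what the arm does at its reach limit.

Emit:
{"name": "servo_tool", "arguments": {
  "motion": [0, 0, -5, 0, 0, 0, -10, 0, 0, 0, -15, 0, 0, 0, -20, 0, 0, 0, -25, 0, 0, 0, -30, 0, 0, 0, -35, 0, 0, 0, -40, 0],
  "fingers": 1
}}

```text
time_s: 0.95
tcp_pos: [0.1946, -0.606, 0.5959]
eef_rot: [3.095, 0.002, 0.31]
ft_force: [-0.4, 0.5, -0.3]
grip_width: 0.357
```

Emit:
{"name": "servo_tool", "arguments": {
  "motion": [0, 0, -5, 0, 0, 0, -10, 0, 0, 0, -15, 0, 0, 0, -20, 0, 0, 0, -20, 0]
}}

```text
time_s: 1.45
tcp_pos: [0.1825, -0.5647, 0.6388]
eef_rot: [3.037, -0.0, 0.313]
ft_force: [-0.6, 0.7, -0.1]
grip_width: 0.011
```

```bash
python3 - <<'E'
from bench import r
s=r.read_state();print({k:(v if isinstance(v,float) else [round(float(x),3) for x in v]) for k,v in s.items()})
E
```

```text
{'time_s': 1.45, 'q': [1.061, 0.281, 0.251, 0.71, -0.083, 2.053, -0.001], 'dq': [-0.071, -0.103, 0.059, 0.102, 0.011, -0.002, -0.001], 'effort': [0.345, -41.763, 1.59, -27.339, -0.063, -0.463, -0.007], 'tcp_pos': [0.182, -0.565, 0.639], 'eef_rot': [3.037, -0.0, 0.313], 'ft_force': [-0.636, 0.664, -0.066], 'ft_torque': [0.169, 0.023, 0.051], 'grip_width': 0.010546391066098126}
```

Emit:
{"name": "servo_tool", "arguments": {
  "motion": [0, 0, 5, 0, 0, 0, 10, 0, 0, 0, 15, 0, 0, 0, 15, 0]
}}

```text
time_s: 1.85
tcp_pos: [0.1866, -0.5765, 0.4765]
eef_rot: [3.06, 0.001, 0.313]
ft_force: [-0.4, 0.2, -2.4]
grip_width: 0.002
```

```bash
python3 - <<'E'
from bench import r
s=r.read_state();print({k:(v if isinstance(v,float) else [round(float(x),3) for x in v]) for k,v in s.items()})
E
```

```text
{'time_s': 1.85, 'q': [1.02, 0.161, 0.231, 1.197, -0.035, 1.706, -0.017], 'dq': [0.003, -0.001, 0.002, -0.29, -0.012, 0.079, 0.004], 'effort': [0.799, -49.449, 2.112, -34.745, 0.068, -0.968, -0.039], 'tcp_pos': [0.187, -0.576, 0.476], 'eef_rot': [3.06, 0.001, 0.313], 'ft_force': [-0.371, 0.205, -2.422], 'ft_torque': [0.196, 0.035, 0.008], 'grip_width': 0.0018048200050998979}
```

The tilt picked up at the reach limit stays in the commanded pose and points outward, so the fingers can be leaned forward. I'll move over the shelf's azimuth before building it up.

Emit:
{"name": "servo_tool", "arguments": {
  "motion": [3.6, -2.9, -0.3, 0.03, 7.2, -5.8, -0.6, 0.06, 10.8, -8.7, -0.9, 0.09, 14.4, -11.6, -1.2, 0.12, 18, -14.5, -1.5, 0.15, 21.6, -17.4, -1.8, 0.18, 25.2, -20.3, -2.1, 0.21, 28.8, -23.2, -2.4, 0.22]
}}

```text
time_s: 2.65
tcp_pos: [0.3913, -0.2684, 0.4938]
eef_rot: [3.035, -0.028, 0.093]
ft_force: [0.4, -0.4, 0.4]
grip_width: 0.003
```

```bash
cat > st.py <<'E'
from bench import r
import numpy as np
from scipy.spatial.transform import Rotation as Ro
s=r.read_state()
for k in("time_s","q","tcp_pos","eef_rot","ft_force","grip_width"): print(k,np.round(s[k],3))
R=Ro.from_euler("xyz",s["eef_rot"]).as_matrix(); print("toolaxes x,y,z (cols)\n",R.round(3))
tip=np.array(s["tcp_pos"])+R[:,2]*.022
O=np.array([.6548,-.088,0]);a=.0905
C=np.array([[np.cos(a),np.sin(a),0],[-np.sin(a),np.cos(a),0],[0,0,1]])
print("tip world",tip.round(4),"tip cab mm",(1e3*C@(tip-O)).round(1)); z=C@R[:,2]; print("tool z in cab",z.round(3),"fwd tilt deg",np.degrees(np.arctan2(z[0],-z[2])).round(1)); print("cab axes in tool (rows: cabx,caby,cabz)\n",(C@R).round(3))
E
python3 st.py
```

```text
time_s 2.65
q [ 0.663 -0.112 -0.15   1.438  0.056  1.73  -0.955]
tcp_pos [ 0.391 -0.268  0.494]
eef_rot [ 3.035 -0.028  0.093]
ft_force [ 0.422 -0.437  0.427]
grip_width 0.003
toolaxes x,y,z (cols)
 [[ 0.995  0.089  0.038]
 [ 0.093 -0.99  -0.103]
 [ 0.028  0.106 -0.994]]
tip world [ 0.3921 -0.2707  0.472 ] tip cab mm [-278.1 -158.2  472. ]
tool z in cab [ 0.028 -0.106 -0.994] fwd tilt deg 1.6
cab axes in tool (rows: cabx,caby,cabz)
 [[ 1.    -0.001  0.028]
 [ 0.002 -0.994 -0.106]
 [ 0.028  0.106 -0.994]]
```

Emit:
{"name": "servo_tool", "arguments": {
  "motion": [2.9, -3.7, -0.3, 0, 5.8, -7.4, -0.6, 0, 8.7, -11.1, -0.9, 0, 11.6, -14.8, -1.2, 0, 14.5, -18.5, -1.5, 0, 17.4, -22.2, -1.8, 0, 20.3, -25.9, -2.1, 0, 23.2, -29.6, -2.4, 0]
}}

```text
time_s: 3.45
tcp_pos: [0.5947, 0.0487, 0.4922]
eef_rot: [3.04, -0.029, 0.092]
ft_force: [0.4, -1.0, -0.2]
grip_width: 0.008
```

```bash
python3 st.py
```

```text
time_s 3.45
q [ 0.233  0.232 -0.55   1.107  0.234  1.823 -1.725]
tcp_pos [0.595 0.049 0.492]
eef_rot [ 3.04  -0.029  0.092]
ft_force [ 0.405 -1.028 -0.207]
grip_width 0.008
toolaxes x,y,z (cols)
 [[ 0.995  0.088  0.038]
 [ 0.092 -0.991 -0.099]
 [ 0.029  0.102 -0.994]]
tip world [0.5956 0.0465 0.4703] tip cab mm [-46.8 139.3 470.3]
tool z in cab [ 0.029 -0.102 -0.994] fwd tilt deg 1.7
cab axes in tool (rows: cabx,caby,cabz)
 [[ 1.    -0.002  0.029]
 [ 0.001 -0.995 -0.102]
 [ 0.029  0.102 -0.994]]
```

Emit:
{"name": "servo_tool", "arguments": {
  "motion": [0, 0, -5, 0, 0, 0, -10, 0, 0, 0, -15, 0, 0, 0, -20, 0, 0, 0, -25, 0, 0, 0, -30, 0, 0, 0, -35, 0, 0, 0, -40, 0]
}}

```text
time_s: 4.25
tcp_pos: [0.57, 0.0617, 0.6374]
eef_rot: [3.033, -0.088, 0.098]
ft_force: [0.3, -0.1, 1.1]
grip_width: 0.006
```

```bash
python3 st.py
```

```text
time_s 4.25
q [-0.646  0.266  0.663  0.778 -0.07   2.054 -1.521]
tcp_pos [0.57  0.062 0.637]
eef_rot [ 3.033 -0.088  0.098]
ft_force [ 0.288 -0.124  1.112]
grip_width 0.006
toolaxes x,y,z (cols)
 [[ 0.991  0.088  0.097]
 [ 0.097 -0.99  -0.1  ]
 [ 0.088  0.108 -0.99 ]]
tip world [0.5722 0.0595 0.6156] tip cab mm [-69.  154.4 615.6]
tool z in cab [ 0.088 -0.108 -0.99 ] fwd tilt deg 5.1
cab axes in tool (rows: cabx,caby,cabz)
 [[ 0.996 -0.002  0.088]
 [ 0.007 -0.994 -0.108]
 [ 0.088  0.108 -0.99 ]]
```

Emit:
{"name": "servo_tool", "arguments": {
  "motion": [20, 0, -20, 0, 20, 0, -20, 0, 20, 0, -20, 0, 20, 0, -20, 0]
}}

```text
time_s: 4.65
tcp_pos: [0.6324, 0.0734, 0.6476]
eef_rot: [3.029, -0.151, 0.108]
ft_force: [-0.4, 1.0, 0.4]
grip_width: 0.007
```

```bash
python3 st.py
```

```text
time_s 4.65
q [-0.384  0.381  0.335  0.572 -0.016  2.054 -1.561]
tcp_pos [0.632 0.073 0.648]
eef_rot [ 3.029 -0.151  0.108]
ft_force [-0.357  1.045  0.415]
grip_width 0.007
toolaxes x,y,z (cols)
 [[ 0.983  0.09   0.161]
 [ 0.107 -0.99  -0.096]
 [ 0.151  0.111 -0.982]]
tip world [0.6359 0.0713 0.6259] tip cab mm [ -4.4 160.3 625.9]
tool z in cab [ 0.152 -0.11  -0.982] fwd tilt deg 8.8
cab axes in tool (rows: cabx,caby,cabz)
 [[ 0.988  0.     0.152]
 [ 0.017 -0.994 -0.11 ]
 [ 0.151  0.111 -0.982]]
```

Emit:
{"name": "servo_tool", "arguments": {
  "motion": [20, 0, -30, 0, 20, 0, -30, 0, 20, 0, -30, 0, 20, 0, -30, 0]
}}

```text
time_s: 5.05
tcp_pos: [0.6466, 0.079, 0.6686]
eef_rot: [3.025, -0.208, 0.114]
ft_force: [0.3, 0.2, 0.1]
grip_width: 0.009
```

```bash
python3 st.py
```

```text
time_s 5.05
q [-0.427  0.42   0.477  0.487 -0.107  2.054 -1.536]
tcp_pos [0.647 0.079 0.669]
eef_rot [ 3.025 -0.208  0.114]
ft_force [0.327 0.233 0.097]
grip_width 0.009
toolaxes x,y,z (cols)
 [[ 0.972  0.089  0.217]
 [ 0.111 -0.99  -0.092]
 [ 0.206  0.113 -0.972]]
tip world [0.6513 0.077  0.6473] tip cab mm [ 11.5 164.6 647.3]
tool z in cab [ 0.208 -0.111 -0.972] fwd tilt deg 12.1
cab axes in tool (rows: cabx,caby,cabz)
 [[ 0.978 -0.001  0.208]
 [ 0.023 -0.994 -0.111]
 [ 0.206  0.113 -0.972]]
```

Emit:
{"name": "servo_tool", "arguments": {
  "motion": [30, -20, -60, 0, 30, -20, -60, 0, 30, -20, -60, 0, 30, -20, -60, 0]
}}

```text
time_s: 5.45
tcp_pos: [0.6287, 0.1331, 0.6936]
eef_rot: [3.027, -0.262, 0.121]
ft_force: [0.0, -0.9, -0.4]
grip_width: 0.01
```

```bash
python3 st.py
```

```text
time_s 5.45
q [-0.551  0.404  0.537  0.463 -0.112  2.054 -1.609]
tcp_pos [0.629 0.133 0.694]
eef_rot [ 3.027 -0.262  0.121]
ft_force [ 0.016 -0.913 -0.413]
grip_width 0.01
toolaxes x,y,z (cols)
 [[ 0.959  0.09   0.27 ]
 [ 0.116 -0.99  -0.083]
 [ 0.259  0.111 -0.959]]
tip world [0.6346 0.1313 0.6725] tip cab mm [-3.000e-01  2.202e+02  6.725e+02]
tool z in cab [ 0.261 -0.107 -0.959] fwd tilt deg 15.2
cab axes in tool (rows: cabx,caby,cabz)
 [[ 0.965  0.     0.261]
 [ 0.029 -0.994 -0.107]
 [ 0.259  0.111 -0.959]]
```

Each call adds about 3 degrees of tilt, so I'll keep going.

Emit:
{"name": "servo_tool", "arguments": {
  "motion": [40, 0, -60, 0, 40, 0, -60, 0, 40, 0, -60, 0, 40, 0, -60, 0]
}}

```text
time_s: 5.85
tcp_pos: [0.628, 0.1321, 0.72]
eef_rot: [3.027, -0.319, 0.127]
ft_force: [-0.3, -0.7, 0.3]
grip_width: 0.004
```

Emit:
{"name": "servo_tool", "arguments": {
  "motion": [40, 0, -40, 0, 40, 0, -40, 0, 40, 0, -40, 0, 40, 0, -40, 0]
}}

```text
time_s: 6.25
tcp_pos: [0.6454, 0.1329, 0.7367]
eef_rot: [3.026, -0.372, 0.134]
ft_force: [0.8, -0.0, -0.2]
grip_width: 0.005
```

```bash
python3 st.py
```

```text
time_s 6.25
q [-0.489  0.449  0.544  0.304 -0.167  2.053 -1.599]
tcp_pos [0.645 0.133 0.737]
eef_rot [ 3.026 -0.372  0.134]
ft_force [ 0.794 -0.001 -0.151]
grip_width 0.005
toolaxes x,y,z (cols)
 [[ 0.923  0.091  0.374]
 [ 0.124 -0.99  -0.066]
 [ 0.364  0.108 -0.925]]
tip world [0.6536 0.1314 0.7163] tip cab mm [ 18.6 218.7 716.3]
tool z in cab [ 0.366 -0.1   -0.925] fwd tilt deg 21.6
cab axes in tool (rows: cabx,caby,cabz)
 [[ 0.931  0.001  0.366]
 [ 0.041 -0.994 -0.1  ]
 [ 0.364  0.108 -0.925]]
```

Emit:
{"name": "servo_tool", "arguments": {
  "motion": [20, 0, -60, 0, 20, 0, -60, 0, 20, 0, -60, 0, 20, 0, -60, 0]
}}

```text
time_s: 6.65
tcp_pos: [0.5841, 0.1295, 0.7853]
eef_rot: [3.026, -0.431, 0.141]
ft_force: [0.2, 0.1, 0.4]
grip_width: 0.009
```

Emit:
{"name": "servo_tool", "arguments": {
  "motion": [20, 0, -60, 0, 20, 0, -60, 0, 20, 0, -60, 0, 20, 0, -60, 0]
}}

```text
time_s: 7.05
tcp_pos: [0.531, 0.1259, 0.8222]
eef_rot: [3.025, -0.486, 0.148]
ft_force: [0.2, 0.2, 0.4]
grip_width: 0.008
```

```bash
python3 st.py
```

```text
time_s 7.05
q [-0.854  0.233  0.837  0.432 -0.102  2.053 -1.596]
tcp_pos [0.531 0.126 0.822]
eef_rot [ 3.025 -0.486  0.148]
ft_force [0.235 0.24  0.373]
grip_width 0.008
toolaxes x,y,z (cols)
 [[ 0.874  0.093  0.476]
 [ 0.13  -0.99  -0.047]
 [ 0.467  0.103 -0.878]]
tip world [0.5415 0.1249 0.8029] tip cab mm [-93.6 222.3 802.9]
tool z in cab [ 0.47  -0.089 -0.878] fwd tilt deg 28.2
cab axes in tool (rows: cabx,caby,cabz)
 [[ 0.883  0.003  0.47 ]
 [ 0.051 -0.995 -0.089]
 [ 0.467  0.103 -0.878]]
```

Emit:
{"name": "servo_tool", "arguments": {
  "motion": [30, 0, -60, 0, 30, 0, -60, 0, 30, 0, -60, 0, 30, 0, -60, 0]
}}

```text
time_s: 7.45
tcp_pos: [0.5021, 0.1241, 0.8512]
eef_rot: [3.023, -0.542, 0.156]
ft_force: [0.2, -0.5, 0.3]
grip_width: 0.002
```

Emit:
{"name": "servo_tool", "arguments": {
  "motion": [30, 0, -60, 0, 30, 0, -60, 0, 30, 0, -60, 0, 30, 0, -60, 0]
}}

```text
time_s: 7.85
tcp_pos: [0.4705, 0.1218, 0.8788]
eef_rot: [3.02, -0.598, 0.163]
ft_force: [0.6, -0.2, -0.4]
grip_width: 0.004
```

```bash
python3 st.py
```

```text
time_s 7.85
q [-1.248  0.159  1.211  0.423 -0.079  2.053 -1.591]
tcp_pos [0.47  0.122 0.879]
eef_rot [ 3.02  -0.598  0.163]
ft_force [ 0.564 -0.23  -0.389]
grip_width 0.004
toolaxes x,y,z (cols)
 [[ 0.815  0.094  0.571]
 [ 0.134 -0.991 -0.029]
 [ 0.563  0.1   -0.82 ]]
tip world [0.4831 0.1212 0.8608] tip cab mm [-152.1  223.8  860.8]
tool z in cab [ 0.566 -0.08  -0.82 ] fwd tilt deg 34.6
cab axes in tool (rows: cabx,caby,cabz)
 [[ 0.824  0.004  0.566]
 [ 0.06  -0.995 -0.08 ]
 [ 0.563  0.1   -0.82 ]]
```

Emit:
{"name": "servo_tool", "arguments": {
  "motion": [50, 0, -30, 0, 50, 0, -30, 0, 50, 0, -30, 0, 50, 0, -30, 0]
}}

```text
time_s: 8.25
tcp_pos: [0.5148, 0.1278, 0.8929]
eef_rot: [3.014, -0.649, 0.173]
ft_force: [1.0, 0.2, -0.4]
grip_width: 0.009
```

Emit:
{"name": "servo_tool", "arguments": {
  "motion": [50, 0, -30, 0, 50, 0, -30, 0, 50, 0, -30, 0, 50, 0, -30, 0]
}}

```text
time_s: 8.65
tcp_pos: [0.5383, 0.1293, 0.9044]
eef_rot: [3.009, -0.695, 0.18]
ft_force: [-0.4, 0.3, -0.3]
grip_width: 0.005
```

```bash
python3 st.py
```

```text
time_s 8.65
q [-0.613  0.315  0.847  0.123 -0.336  2.053 -1.589]
tcp_pos [0.538 0.129 0.904]
eef_rot [ 3.009 -0.695  0.18 ]
ft_force [-0.429  0.338 -0.318]
grip_width 0.005
toolaxes x,y,z (cols)
 [[ 0.755  0.094  0.648]
 [ 0.138 -0.99  -0.016]
 [ 0.641  0.102 -0.761]]
tip world [0.5525 0.1289 0.8876] tip cab mm [-82.2 225.3 887.6]
tool z in cab [ 0.644 -0.075 -0.761] fwd tilt deg 40.2
cab axes in tool (rows: cabx,caby,cabz)
 [[ 0.765  0.005  0.644]
 [ 0.069 -0.995 -0.075]
 [ 0.641  0.102 -0.761]]
```

Forward tilt is now 40°, enough for the fingers to go under the lintel. Spinning by 0.16 will level the tip edge. Next I'll come down to the right side of the casting.

Emit:
{"name": "servo_tool", "arguments": {
  "motion": [-2.9, 1.2, 3.3, 0.04, -5.8, 2.5, 6.7, 0.08, -8.7, 3.7, 10.0, 0.12, -11.6, 4.9, 13.4, 0.16, -14.5, 6.1, 16.8, 0.16, -17.4, 7.4, 20.1, 0.16, -20.3, 8.6, 23.5, 0.16, -23.2, 9.8, 26.9, 0.16]
}}

```text
time_s: 9.45
tcp_pos: [0.5294, 0.0626, 0.7494]
eef_rot: [3.14, -0.704, -0.01]
ft_force: [0.1, -0.9, 0.7]
grip_width: 0.004
```

```bash
python3 st.py
```

```text
time_s 9.45
q [-1.112 -0.3    0.485  1.16   0.521  1.612 -1.99 ]
tcp_pos [0.529 0.063 0.749]
eef_rot [ 3.14  -0.704 -0.01 ]
ft_force [ 0.123 -0.946  0.659]
grip_width 0.004
toolaxes x,y,z (cols)
 [[ 0.762 -0.012  0.647]
 [-0.008 -1.    -0.009]
 [ 0.647  0.002 -0.763]]
tip world [0.5436 0.0624 0.7326] tip cab mm [-97.1 159.9 732.6]
tool z in cab [ 0.643 -0.067 -0.763] fwd tilt deg 40.2
cab axes in tool (rows: cabx,caby,cabz)
 [[ 0.759 -0.102  0.643]
 [-0.077 -0.995 -0.067]
 [ 0.647  0.002 -0.763]]
```

Emit:
{"name": "servo_tool", "arguments": {
  "motion": [-1.7, 1.4, 3.4, 0, -3.5, 2.8, 6.9, 0, -5.2, 4.2, 10.3, 0, -7, 5.6, 13.8, 0, -8.7, 7, 17.2, 0, -10.4, 8.5, 20.7, 0, -12.1, 9.9, 24.1, 0, -13.9, 11.3, 27.6, 0]
}}

```text
time_s: 10.25
tcp_pos: [0.5879, -0.0263, 0.532]
eef_rot: [3.139, -0.706, -0.022]
ft_force: [0.1, -0.7, 0.4]
grip_width: 0.009
```

```bash
python3 st.py
```

```text
time_s 10.25
q [ 0.172 -0.302 -0.134  1.675 -0.048  1.06  -1.557]
tcp_pos [ 0.588 -0.026  0.532]
eef_rot [ 3.139 -0.706 -0.022]
ft_force [ 0.149 -0.682  0.406]
grip_width 0.009
toolaxes x,y,z (cols)
 [[ 0.761 -0.024  0.648]
 [-0.017 -1.    -0.017]
 [ 0.649  0.002 -0.761]]
tip world [ 0.6021 -0.0267  0.5153] tip cab mm [-46.9  65.8 515.3]
tool z in cab [ 0.644 -0.075 -0.761] fwd tilt deg 40.2
cab axes in tool (rows: cabx,caby,cabz)
 [[ 0.756 -0.114  0.644]
 [-0.086 -0.993 -0.075]
 [ 0.649  0.002 -0.761]]
```

Emit:
{"name": "servo_tool", "arguments": {
  "motion": [-2.9, 1.8, 3.5, 0, -5.8, 3.5, 7, 0, -8.8, 5.3, 10.5, 0, -11.7, 7, 14, 0, -14.7, 8.8, 17.5, 0, -17.6, 10.6, 21, 0, -20.6, 12.3, 24.5, 0, -23.5, 14.1, 28, 0]
}}

```text
time_s: 11.05
tcp_pos: [0.5861, -0.1664, 0.1665]
eef_rot: [3.139, -0.705, -0.019]
ft_force: [1.8, 1.6, 0.9]
grip_width: 0.007
```

```bash
python3 st.py; python3 - <<'E'
from bench import r
import cv2,pickle
c=r.capture("top");cv2.imwrite("pics/top1.png",c["image"]);c=r.capture("scene");cv2.imwrite("pics/scene1.png",c["image"])
E
```

```text
time_s 11.05
q [ 0.204 -0.073  0.144  2.233 -0.594  0.362 -0.747]
tcp_pos [ 0.586 -0.166  0.167]
eef_rot [ 3.139 -0.705 -0.019]
ft_force [1.811 1.621 0.91 ]
grip_width 0.007
toolaxes x,y,z (cols)
 [[ 0.761 -0.021  0.648]
 [-0.015 -1.    -0.016]
 [ 0.648  0.002 -0.762]]
tip world [ 0.6004 -0.1668  0.1498] tip cab mm [-61.3 -73.5 149.8]
tool z in cab [ 0.644 -0.074 -0.762] fwd tilt deg 40.2
cab axes in tool (rows: cabx,caby,cabz)
 [[ 0.757 -0.112  0.644]
 [-0.083 -0.994 -0.074]
 [ 0.648  0.002 -0.762]]
```

View pics/scene1.png

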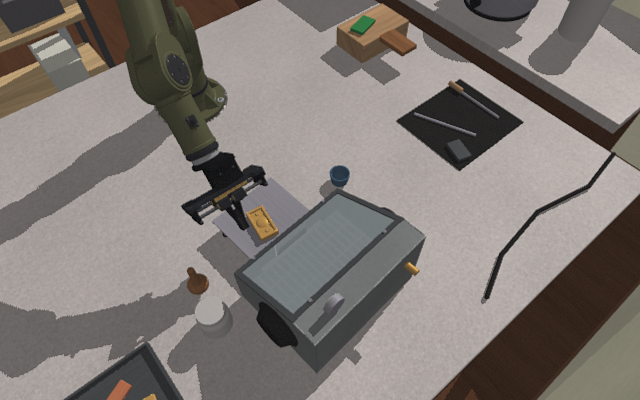

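View pics/top1.png

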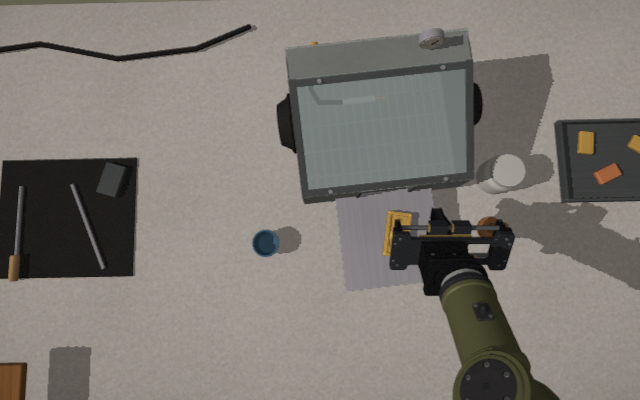

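The scene shows the casting at about (262,222), the tool leaning forward to its right and clear of the ring stand at (197,282). I'll lower beside the casting and see whether the arm can reach.

Emit:
{"name": "servo_tool", "arguments": {
  "motion": [-2.4, 0.2, 0.6, 0, -4.7, 0.3, 1.2, 0, -4.7, 0.3, 1.2, 0]
}}

```text
time_s: 11.45
tcp_pos: [0.557, -0.167, 0.1268]
eef_rot: [-3.139, -0.702, -0.022]
ft_force: [0.5, 0.3, -0.2]
grip_width: 0.006
```

```bash
python3 st.py
```

```text
time_s 11.45
q [ 0.181 -0.067  0.198  2.321 -0.797  0.308 -0.513]
tcp_pos [ 0.557 -0.167  0.127]
eef_rot [-3.139 -0.702 -0.022]
ft_force [ 0.529  0.332 -0.249]
grip_width 0.006
toolaxes x,y,z (cols)
 [[ 0.764 -0.021  0.645]
 [-0.017 -1.    -0.012]
 [ 0.646 -0.002 -0.764]]
tip world [ 0.5712 -0.1673  0.11  ] tip cab mm [-90.4 -71.4 110. ]
tool z in cab [ 0.642 -0.071 -0.764] fwd tilt deg 40.0
cab axes in tool (rows: cabx,caby,cabz)
 [[ 0.759 -0.111  0.642]
 [-0.086 -0.994 -0.071]
 [ 0.646 -0.002 -0.764]]
```

Emit:
{"name": "servo_tool", "arguments": {
  "motion": [-1.0, 0, 1.1, 0, -2.0, 0, 2.3, 0, -3.0, 0, 3.5, 0, -3.0, 0, 3.5, 0]
}}

```text
time_s: 11.85
tcp_pos: [0.5597, -0.1675, 0.0828]
eef_rot: [-3.141, -0.705, -0.021]
ft_force: [-0.3, 0.7, 0.6]
grip_width: 0.008
```

```bash
python3 st.py;python3 - <<'E'
from bench import r
import cv2,pickle
c=r.capture("scene");cv2.imwrite("pics/scene2.png",cv2.resize(c["image"][150:310,170:450],None,fx=2.8,fy=2.8))
E
```

```text
time_s 11.85
q [ 0.151  0.029  0.234  2.349 -1.209  0.256 -0.094]
tcp_pos [ 0.56  -0.167  0.083]
eef_rot [-3.141 -0.705 -0.021]
ft_force [-0.254  0.694  0.576]
grip_width 0.008
toolaxes x,y,z (cols)
 [[ 0.761 -0.021  0.648]
 [-0.016 -1.    -0.013]
 [ 0.648 -0.001 -0.761]]
tip world [ 0.5739 -0.1678  0.066 ] tip cab mm [-87.7 -72.1  66. ]
tool z in cab [ 0.644 -0.071 -0.761] fwd tilt deg 40.2
cab axes in tool (rows: cabx,caby,cabz)
 [[ 0.757 -0.111  0.644]
 [-0.085 -0.994 -0.071]
 [ 0.648 -0.001 -0.761]]
```

View pics/scene2.png

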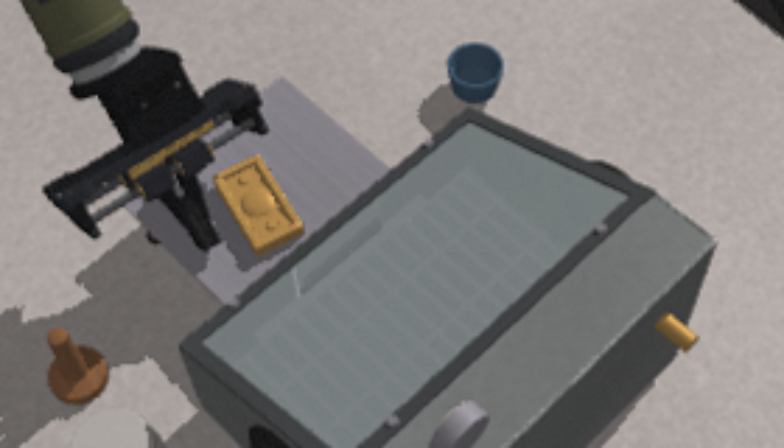

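The tip sits just right of the casting near its middle, at zoomed pixel (212,245). I'll push it left now.

Emit:
{"name": "servo_tool", "arguments": {
  "motion": [0, -0.6, 0, 0, -0.1, -1.2, -0.1, 0, -0.2, -1.8, -0.1, 0, -0.2, -2.4, -0.2, 0, -0.3, -3.0, -0.2, 0, -0.3, -3.3, -0.2, 0, -0.3, -3.3, -0.2, 0]
}}

```text
time_s: 12.6
tcp_pos: [0.5567, -0.1366, 0.083]
eef_rot: [3.138, -0.707, -0.021]
ft_force: [-0.3, -4.0, 3.2]
grip_width: 0.007
```

```bash
python3 st.py;cat > look.py <<'E'
import sys
from bench import r
from h import *
n=sys.argv[1]
t=r.capture("top"); s=r.capture("scene")
z=lambda im,x,y:cv2.resize(im[y:y+150,x:x+200],None,fx=3.9,fy=3.9,interpolation=cv2.INTER_CUBIC)
cv2.imwrite(f"pics/t{n}.png",z(t["image"],300,150)); cv2.imwrite(f"pics/s{n}.png",z(s["image"],180,150))
O=np.array([.6548,-.088]);a=.0905;C=np.array([[np.cos(a),np.sin(a)],[-np.sin(a),np.cos(a)]])
for c,roi in((t,(338,192,442,290)),(s,(215,185,310,265))):
    try:
        k=brass(c["image"],roi); w=np.array([C@(onz(c,*p[0],0.069)[:2]-O)*1e3 for p in k],np.float32); print([np.round(x,1) for x in cv2.minAreaRect(w)])
    except Exception as e: print(e)
E
python3 look.py 3
```

```text
time_s 12.6
q [ 0.109 -0.005  0.193  2.382 -1.169  0.193 -0.193]
tcp_pos [ 0.557 -0.137  0.083]
eef_rot [ 3.138 -0.707 -0.021]
ft_force [-0.277 -3.988  3.218]
grip_width 0.007
toolaxes x,y,z (cols)
 [[ 0.76  -0.023  0.649]
 [-0.016 -1.    -0.017]
 [ 0.65   0.002 -0.76 ]]
tip world [ 0.571  -0.1369  0.0663] tip cab mm [-87.9 -41.2  66.3]
tool z in cab [ 0.645 -0.076 -0.76 ] fwd tilt deg 40.3
cab axes in tool (rows: cabx,caby,cabz)
 [[ 0.756 -0.114  0.645]
 [-0.085 -0.994 -0.076]
 [ 0.65   0.002 -0.76 ]]
[array([-90.7, -39.3]), array([117.2,  86.1]), np.float64(83.7)]
[array([-87.1,  -8.8]), array([47.8, 95.2]), np.float64(77.2)]
```

View pics/s3.png

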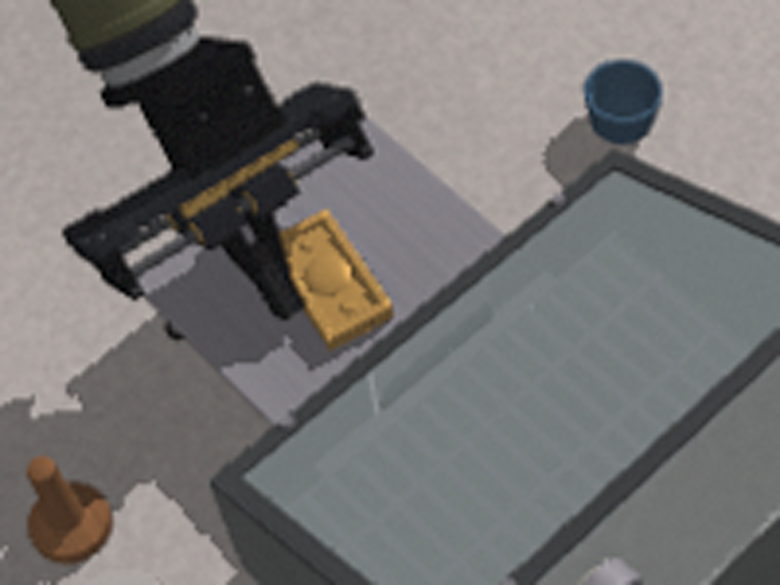

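Emit:
{"name": "servo_tool", "arguments": {
  "motion": [0.1, -0.4, 0.1, 0, 0.1, -0.8, 0.1, 0, 0.2, -1.25, 0.15, 0, 0.2, -1.25, 0.15, 0]
}}

```text
time_s: 13.1
tcp_pos: [0.5595, -0.1244, 0.0829]
eef_rot: [3.138, -0.707, -0.022]
ft_force: [0.4, -3.8, 4.2]
grip_width: 0.004
```

```bash
python3 look.py 4; python3 st.py | head -6
```

```text
[array([-88.5, -27.7]), array([109.6,  84.2]), np.float64(83.7)]
[array([-85.5,   2.6]), array([49.2, 95.3]), np.float64(82.9)]
time_s 13.2
q [ 0.092 -0.008  0.174  2.385 -1.137  0.17  -0.251]
tcp_pos [ 0.559 -0.124  0.083]
eef_rot [ 3.139 -0.707 -0.022]
ft_force [ 0.55  -4.785  2.978]
grip_width 0.007
```

Scene camera: the casting is at y ≈ +2 mm and yaw ≈ -7°, which matches the tool's facing. Next I'll back off, rise and go behind it; the reach limit there should reduce the tilt a little.

Emit:
{"name": "servo_tool", "arguments": {
  "motion": [0.1, 0.8, 0.1, 0, 0.1, 1.6, 0.1, 0, 1.6, 1.6, -1.6, 0, 3.2, 1.6, -3.3, 0, 3.2, 1.6, -3.3, 0]
}}

```text
time_s: 13.7
tcp_pos: [0.5615, -0.1376, 0.1288]
eef_rot: [3.14, -0.704, -0.017]
ft_force: [-0.6, -0.2, 0.5]
grip_width: 0.004
```

```bash
python3 st.py
```

```text
time_s 13.7
q [ 0.132 -0.088  0.167  2.336 -0.686  0.268 -0.676]
tcp_pos [ 0.561 -0.138  0.129]
eef_rot [ 3.14  -0.704 -0.017]
ft_force [-0.612 -0.189  0.499]
grip_width 0.004
toolaxes x,y,z (cols)
 [[ 0.762 -0.018  0.647]
 [-0.013 -1.    -0.012]
 [ 0.647  0.001 -0.762]]
tip world [ 0.5757 -0.1379  0.1121] tip cab mm [-83.3 -42.5 112.1]
tool z in cab [ 0.643 -0.071 -0.762] fwd tilt deg 40.2
cab axes in tool (rows: cabx,caby,cabz)
 [[ 0.758 -0.108  0.643]
 [-0.082 -0.994 -0.071]
 [ 0.647  0.001 -0.762]]
```

Emit:
{"name": "servo_tool", "arguments": {
  "motion": [-1.6, -1, -1.0, 0, -3.2, -2, -2.1, 0, -4.8, -3, -3.2, 0, -6.5, -4, -4.2, 0, -6.5, -4, -4.2, 0, -6.5, -4, -4.2, 0]
}}

```text
time_s: 14.3
tcp_pos: [0.503, -0.1039, 0.1315]
eef_rot: [-3.134, -0.705, -0.02]
ft_force: [-0.3, -0.5, -0.3]
grip_width: 0.009
```

```bash
python3 st.py
```

```text
time_s 14.3
q [ 0.881 -0.264 -0.559  2.444 -0.986  0.385 -0.466]
tcp_pos [ 0.503 -0.104  0.131]
eef_rot [-3.134 -0.705 -0.02 ]
ft_force [-0.327 -0.473 -0.317]
grip_width 0.009
toolaxes x,y,z (cols)
 [[ 0.761 -0.015  0.648]
 [-0.015 -1.    -0.006]
 [ 0.648 -0.006 -0.761]]
tip world [ 0.5172 -0.104   0.1147] tip cab mm [-138.5   -3.5  114.7]
tool z in cab [ 0.645 -0.064 -0.761] fwd tilt deg 40.3
cab axes in tool (rows: cabx,caby,cabz)
 [[ 0.757 -0.105  0.645]
 [-0.084 -0.994 -0.064]
 [ 0.648 -0.006 -0.761]]
```

Emit:
{"name": "servo_tool", "arguments": {
  "motion": [-3.2, -0.5, -0.2, 0, -3.2, -0.5, -0.2, 0, -3.2, -0.5, -0.2, 0]
}}

```text
time_s: 14.6
tcp_pos: [0.4949, -0.1088, 0.1174]
eef_rot: [-3.129, -0.688, -0.026]
ft_force: [0.5, -0.5, 0.1]
grip_width: 0.003
```

```bash
python3 st.py
```

```text
time_s 14.6
q [ 1.235 -0.301 -0.853  2.449 -1.164  0.466 -0.299]
tcp_pos [ 0.495 -0.109  0.117]
eef_rot [-3.129 -0.688 -0.026]
ft_force [ 0.463 -0.455  0.099]
grip_width 0.003
toolaxes x,y,z (cols)
 [[ 0.772 -0.018  0.635]
 [-0.02  -1.    -0.004]
 [ 0.635 -0.01  -0.773]]
tip world [ 0.5089 -0.1089  0.1004] tip cab mm [-147.2   -7.6  100.4]
tool z in cab [ 0.632 -0.061 -0.773] fwd tilt deg 39.3
cab axes in tool (rows: cabx,caby,cabz)
 [[ 0.767 -0.109  0.632]
 [-0.09  -0.994 -0.061]
 [ 0.635 -0.01  -0.773]]
```

Emit:
{"name": "servo_tool", "arguments": {
  "motion": [-6, -1.5, -0.5, 0, -6, -1.5, -0.5, 0, -6, -1.5, -0.5, 0, -6, -1.5, -0.5, 0]
}}

```text
time_s: 15.0
tcp_pos: [0.4874, -0.1072, 0.0978]
eef_rot: [-3.115, -0.652, -0.021]
ft_force: [-0.2, 0.9, 0.0]
grip_width: 0.002
```

```bash
python3 st.py
```

```text
time_s 15.0
q [ 1.418 -0.3   -1.013  2.448 -1.209  0.508 -0.238]
tcp_pos [ 0.487 -0.107  0.098]
eef_rot [-3.115 -0.652 -0.021]
ft_force [-0.243  0.877  0.041]
grip_width 0.002
toolaxes x,y,z (cols)
 [[ 0.794 -0.004  0.607]
 [-0.016 -1.     0.014]
 [ 0.607 -0.021 -0.794]]
tip world [ 0.5008 -0.1069  0.0803] tip cab mm [-155.1   -4.9   80.3]
tool z in cab [ 0.606 -0.041 -0.794] fwd tilt deg 37.3
cab axes in tool (rows: cabx,caby,cabz)
 [[ 0.79  -0.095  0.606]
 [-0.088 -0.995 -0.041]
 [ 0.607 -0.021 -0.794]]
```

Emit:
{"name": "servo_tool", "arguments": {
  "motion": [-0.6, -0.4, 0.6, 0, -1.2, -0.9, 1.2, 0, -1.2, -0.9, 1.2, 0]
}}

```text
time_s: 15.3
tcp_pos: [0.4921, -0.0999, 0.0829]
eef_rot: [-3.113, -0.645, -0.019]
ft_force: [0.4, -0.0, -0.4]
grip_width: -0.0
```

```bash
python3 st.py;python3 look.py 5
```

```text
time_s 15.3
q [ 1.558 -0.301 -1.172  2.448 -1.29   0.499 -0.177]
tcp_pos [ 0.492 -0.1    0.083]
eef_rot [-3.113 -0.645 -0.019]
ft_force [ 0.377 -0.01  -0.404]
grip_width -0.0
toolaxes x,y,z (cols)
 [[ 0.799 -0.002  0.602]
 [-0.016 -1.     0.017]
 [ 0.601 -0.023 -0.799]]
tip world [ 0.5053 -0.0995  0.0653] tip cab mm [-149.9    2.    65.3]
tool z in cab [ 0.601 -0.037 -0.799] fwd tilt deg 37.0
cab axes in tool (rows: cabx,caby,cabz)
 [[ 0.794 -0.092  0.601]
 [-0.088 -0.995 -0.037]
 [ 0.601 -0.023 -0.799]]
[array([-87.2,   2.6]), array([48. , 88.8]), np.float64(82.7)]
[array([-85.5,   2.6]), array([49.3, 95.5]), np.float64(82.7)]
```

View pics/s5.png

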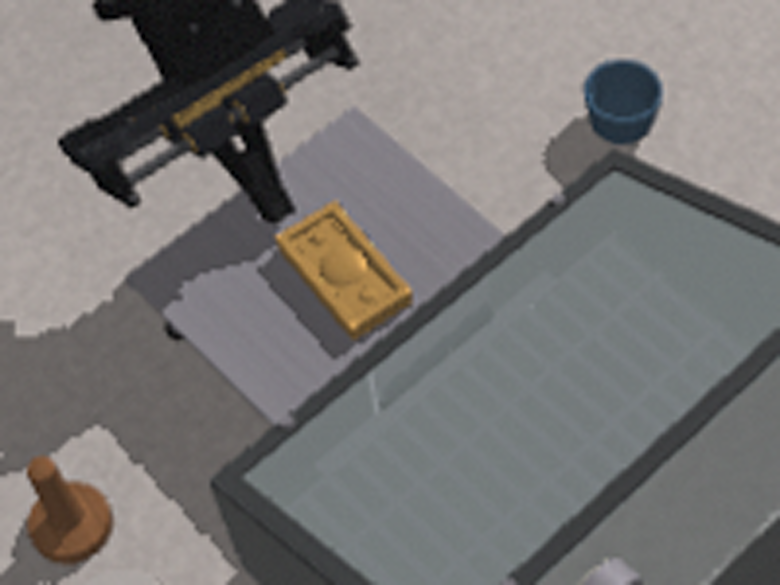

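View pics/t5.png

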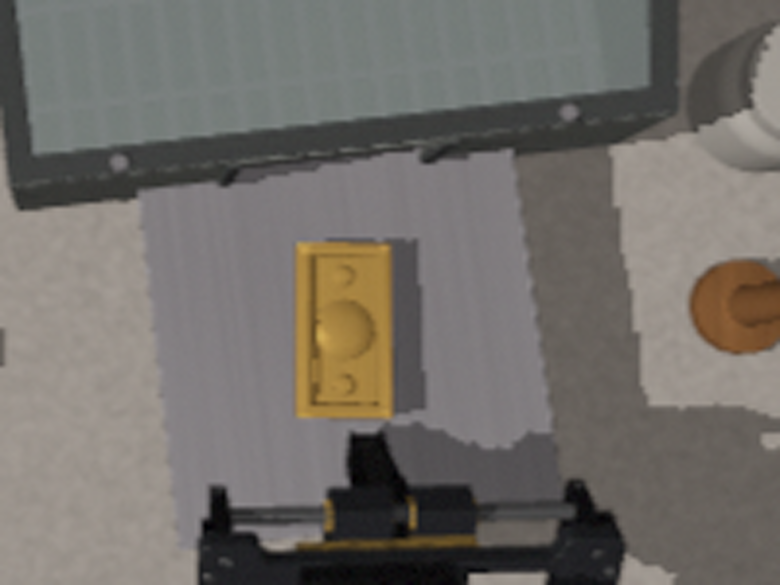

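The tip sits 10–15 mm behind the rear end and is nearly centred. I'll open the fingers slightly for a wider, steadier push and lower close to the shelf.

Emit:
{"name": "servo_tool", "arguments": {
  "motion": [-0.1, -0.2, 0.15, 0, -0.2, -0.2, 0.28, 0, -0.2, -0.2, 0.28, 0, -0.2, -0.2, 0.28, 0],
  "fingers": 0.5
}}

```text
time_s: 15.8
tcp_pos: [0.4934, -0.0999, 0.0803]
eef_rot: [-3.113, -0.645, -0.022]
ft_force: [-0.9, 0.1, 0.3]
grip_width: 0.226
```

```bash
python3 st.py
```

```text
time_s 15.8
q [ 1.588 -0.301 -1.204  2.448 -1.308  0.496 -0.164]
tcp_pos [ 0.493 -0.1    0.08 ]
eef_rot [-3.113 -0.645 -0.022]
ft_force [-0.895  0.064  0.27 ]
grip_width 0.226
toolaxes x,y,z (cols)
 [[ 0.799 -0.005  0.602]
 [-0.017 -1.     0.015]
 [ 0.601 -0.022 -0.799]]
tip world [ 0.5067 -0.0996  0.0628] tip cab mm [-148.6    1.8   62.8]
tool z in cab [ 0.601 -0.039 -0.799] fwd tilt deg 36.9
cab axes in tool (rows: cabx,caby,cabz)
 [[ 0.794 -0.095  0.601]
 [-0.089 -0.995 -0.039]
 [ 0.601 -0.022 -0.799]]
```

Emit:
{"name": "servo_tool", "arguments": {
  "motion": [0.4, -0.1, 0.5, 0, 0.9, -0.2, 0.85, 0, 1.4, -0.3, 1.25, 0, 1.9, -0.45, 1.6, 0, 1.9, -0.45, 1.6, 0]
}}

```text
time_s: 16.3
tcp_pos: [0.5186, -0.0965, 0.0793]
eef_rot: [-3.114, -0.646, -0.023]
ft_force: [-1.0, -1.6, 2.5]
grip_width: 0.249
```

```bash
python3 st.py;python3 look.py 6
```

```text
time_s 16.3
q [ 1.655 -0.207 -1.324  2.401 -1.229  0.4   -0.238]
tcp_pos [ 0.519 -0.096  0.079]
eef_rot [-3.114 -0.646 -0.023]
ft_force [-1.026 -1.582  2.496]
grip_width 0.249
toolaxes x,y,z (cols)
 [[ 0.798 -0.006  0.602]
 [-0.018 -1.     0.014]
 [ 0.602 -0.022 -0.798]]
tip world [ 0.5318 -0.0961  0.0617] tip cab mm [-123.2    3.    61.7]
tool z in cab [ 0.601 -0.041 -0.798] fwd tilt deg 37.0
cab axes in tool (rows: cabx,caby,cabz)
 [[ 0.793 -0.097  0.601]
 [-0.09  -0.995 -0.041]
 [ 0.602 -0.022 -0.798]]
[array([-68.8,   3. ]), array([47.9, 88.6]), np.float64(83.6)]
[array([-70.8,   3.3]), array([49.1, 88.2]), np.float64(82.3)]
```

View pics/t6.png

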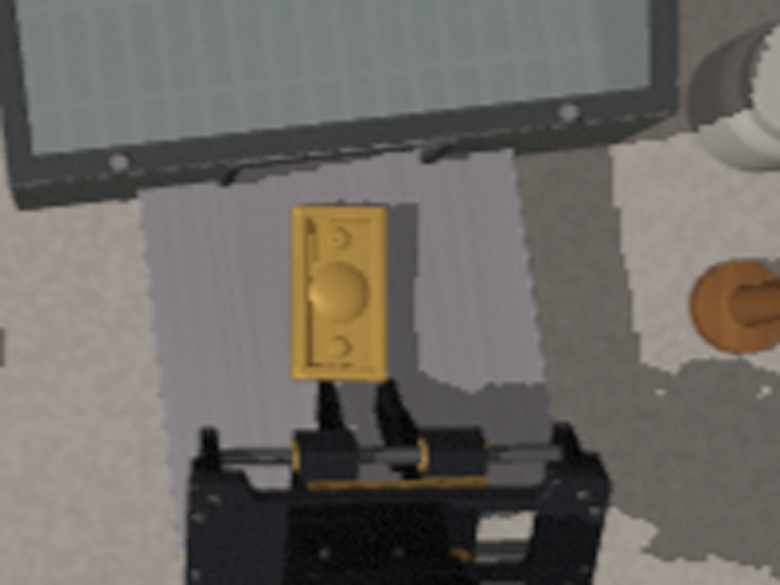

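The casting advances straight at (-69, 3) mm with both fingers on the rear edge, so I'll continue into the flap.

Emit:
{"name": "servo_tool", "arguments": {
  "motion": [0.4, 0, 0.3, 0, 0.8, -0.1, 0.6, 0, 1.2, -0.15, 0.9, 0, 1.6, -0.2, 1.2, 0, 2.0, -0.25, 1.5, 0, 2.4, -0.3, 1.8, 0, 2.7, -0.3, 2.0, 0, 2.7, -0.3, 2.0, 0]
}}

```text
time_s: 17.2
tcp_pos: [0.5514, -0.0931, 0.0789]
eef_rot: [-3.113, -0.644, -0.023]
ft_force: [-4.2, -2.5, 3.7]
grip_width: 0.249
```

```bash
python3 st.py;python3 look.py 7
```

```text
time_s 17.2
q [ 1.534  0.054 -1.312  2.336 -0.572  0.197 -0.816]
tcp_pos [ 0.551 -0.093  0.079]
eef_rot [-3.113 -0.644 -0.023]
ft_force [-4.221 -2.523  3.73 ]
grip_width 0.249
toolaxes x,y,z (cols)
 [[ 0.799 -0.005  0.601]
 [-0.018 -1.     0.015]
 [ 0.601 -0.023 -0.799]]
tip world [ 0.5647 -0.0927  0.0613] tip cab mm [-90.2   3.4  61.3]
tool z in cab [ 0.6   -0.039 -0.799] fwd tilt deg 36.9
cab axes in tool (rows: cabx,caby,cabz)
 [[ 0.795 -0.095  0.6  ]
 [-0.09  -0.995 -0.039]
 [ 0.601 -0.023 -0.799]]
[array([-41.3,   4. ]), array([48.8, 79.2]), np.float64(83.6)]
[array([-55.2,   5.5]), array([49.5, 54.3]), np.float64(84.8)]
```

View pics/t7.png

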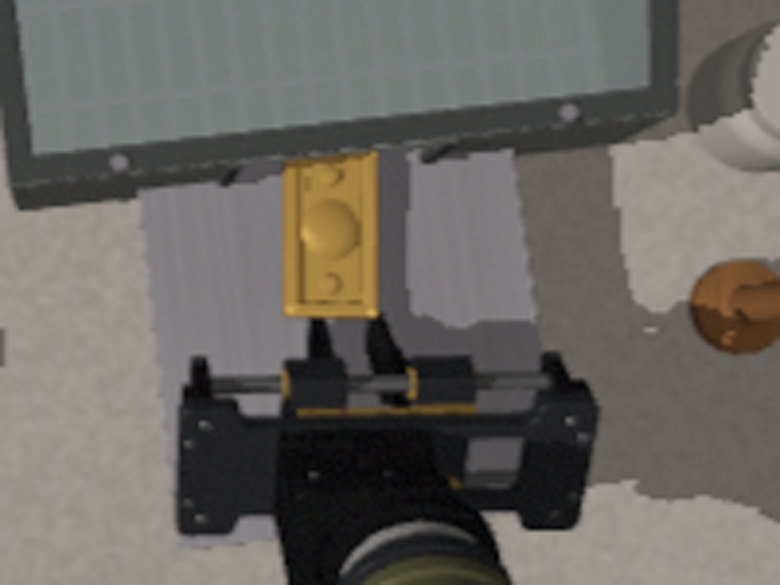

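View pics/s7.png

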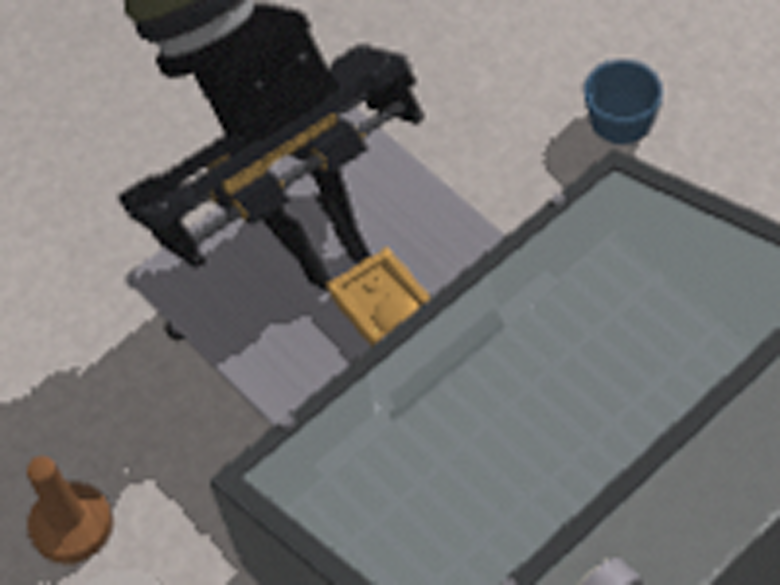

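The nose is under the lintel and the flap is lifting; the centre is near -36 mm. I'll keep pushing.

Emit:
{"name": "servo_tool", "arguments": {
  "motion": [0.5, 0, 0.4, 0, 1.0, -0.1, 0.75, 0, 1.5, -0.15, 1.15, 0, 2.0, -0.2, 1.5, 0, 2.5, -0.2, 1.9, 0, 3.0, -0.25, 2.25, 0, 3.5, -0.3, 2.65, 0, 4.0, -0.35, 3.0, 0]
}}

```text
time_s: 18.1
tcp_pos: [0.6005, -0.0897, 0.0787]
eef_rot: [-3.114, -0.642, -0.022]
ft_force: [-9.2, -1.7, 9.1]
grip_width: 0.252
```

```bash
python3 st.py;python3 look.py 8
```

```text
time_s 18.1
q [ 1.     0.148 -0.851  2.242 -0.098  0.172 -1.302]
tcp_pos [ 0.6   -0.09   0.079]
eef_rot [-3.114 -0.642 -0.022]
ft_force [-9.188 -1.721  9.117]
grip_width 0.252
toolaxes x,y,z (cols)
 [[ 0.801 -0.005  0.599]
 [-0.017 -1.     0.015]
 [ 0.598 -0.022 -0.801]]
tip world [ 0.6137 -0.0894  0.061 ] tip cab mm [-41.1   2.3  61. ]
tool z in cab [ 0.598 -0.04  -0.801] fwd tilt deg 36.7
cab axes in tool (rows: cabx,caby,cabz)
 [[ 0.796 -0.095  0.598]
 [-0.09  -0.995 -0.04 ]
 [ 0.598 -0.022 -0.801]]
[array([-16.7,   5.8]), array([48.5, 30.7]), np.float64(83.6)]
[array([-129.7,   31. ]), array([88.6,  9.2]), np.float64(85.7)]
```

View pics/t8.png

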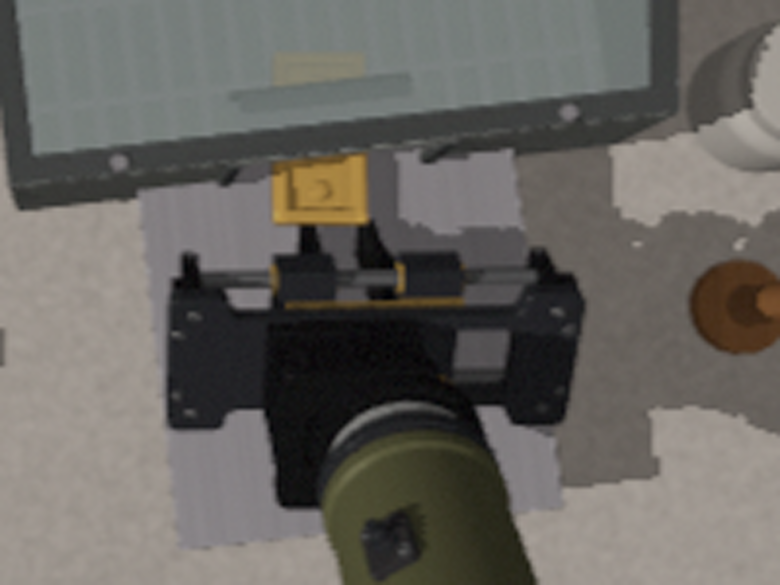

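View pics/s8.png

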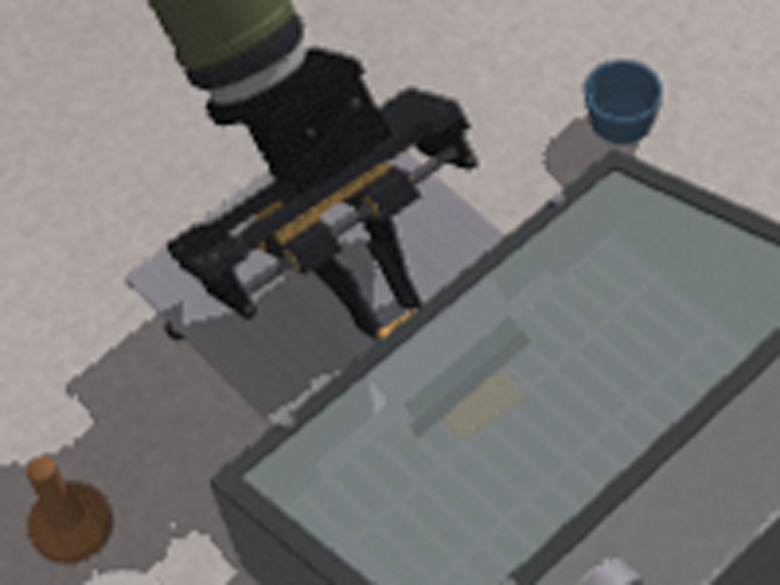

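Emit:
{"name": "servo_tool", "arguments": {
  "motion": [0.5, 0, 0.3, 0, 1.0, -0.1, 0.65, 0, 1.5, -0.1, 1.0, 0, 2.0, -0.15, 1.4, 0, 2.5, -0.2, 1.7, 0]
}}

```text
time_s: 18.7
tcp_pos: [0.6323, -0.0877, 0.0816]
eef_rot: [-3.114, -0.645, -0.021]
ft_force: [-2.4, -1.7, 0.9]
grip_width: 0.25
```

```bash
python3 st.py;python3 look.py 9
```

```text
time_s 18.7
q [ 0.821  0.191 -0.699  2.179  0.028  0.179 -1.438]
tcp_pos [ 0.632 -0.088  0.082]
eef_rot [-3.114 -0.645 -0.021]
ft_force [-2.388 -1.748  0.931]
grip_width 0.25
toolaxes x,y,z (cols)
 [[ 0.799 -0.005  0.602]
 [-0.017 -1.     0.015]
 [ 0.601 -0.022 -0.799]]
tip world [ 0.6456 -0.0874  0.064 ] tip cab mm [-9.1  1.5 64. ]
tool z in cab [ 0.6   -0.04  -0.799] fwd tilt deg 36.9
cab axes in tool (rows: cabx,caby,cabz)
 [[ 0.794 -0.095  0.6  ]
 [-0.089 -0.995 -0.04 ]
 [ 0.601 -0.022 -0.799]]
[array([-40.4, -15.8]), array([88.9,  2.8]), np.float64(85.1)]
[array([-97. ,  32.2]), array([89.7,  9. ]), np.float64(85.2)]
```

View pics/t9.png

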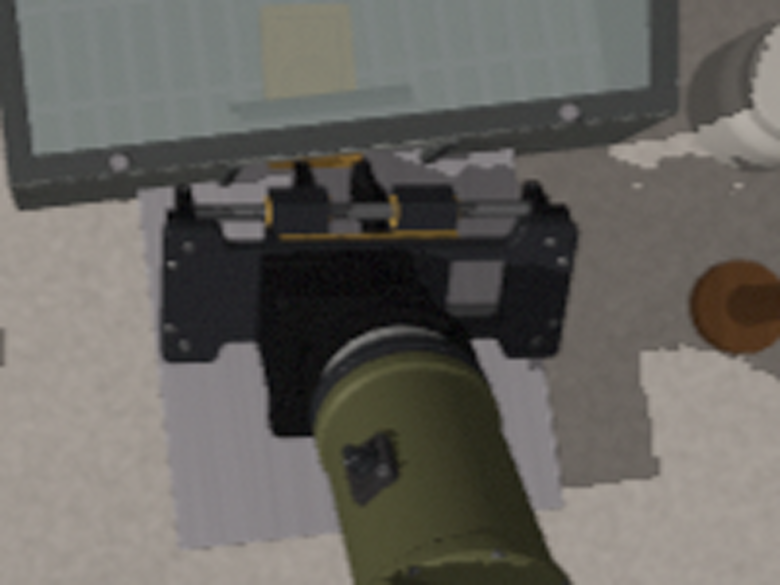

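View pics/s9.png

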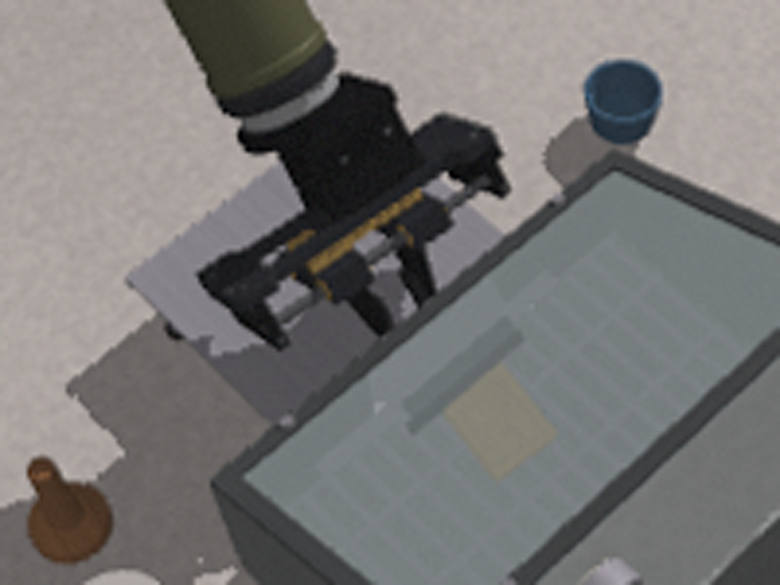

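Emit:
{"name": "servo_tool", "arguments": {
  "motion": [0.4, 0, 0.4, 0, 0.8, -0.1, 0.75, 0, 1.2, -0.1, 1.1, 0, 1.5, -0.2, 1.35, 0, 1.8, -0.2, 1.6, 0, 1.8, -0.2, 1.6, 0]
}}

```text
time_s: 19.4
tcp_pos: [0.657, -0.0854, 0.0795]
eef_rot: [-3.113, -0.646, -0.021]
ft_force: [-0.4, -1.4, 0.4]
grip_width: 0.25
```

```bash
python3 st.py;python3 look.py 10
```

```text
time_s 19.4
q [ 0.705  0.232 -0.601  2.13   0.104  0.181 -1.519]
tcp_pos [ 0.657 -0.085  0.079]
eef_rot [-3.113 -0.646 -0.021]
ft_force [-0.446 -1.437  0.408]
grip_width 0.25
toolaxes x,y,z (cols)
 [[ 0.798 -0.004  0.603]
 [-0.017 -1.     0.015]
 [ 0.602 -0.023 -0.798]]
tip world [ 0.6703 -0.0851  0.0619] tip cab mm [15.7  1.5 61.9]
tool z in cab [ 0.601 -0.039 -0.798] fwd tilt deg 37.0
cab axes in tool (rows: cabx,caby,cabz)
 [[ 0.793 -0.095  0.601]
 [-0.089 -0.995 -0.039]
 [ 0.602 -0.023 -0.798]]
[array([-11.2, -37. ]), array([46.7, 10.3]), np.float64(83.6)]
[array([-70.4,  30.8]), array([88.7,  8.4]), np.float64(86.0)]
```

View pics/s10.png

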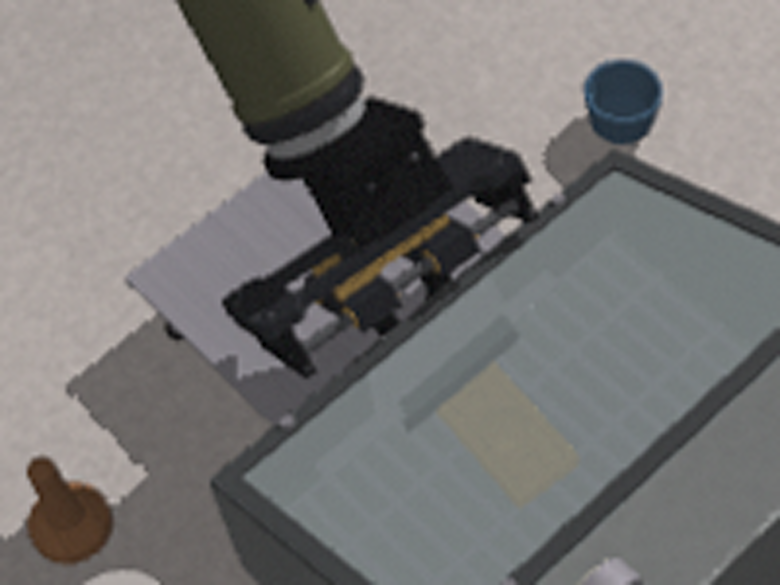

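View pics/t10.png

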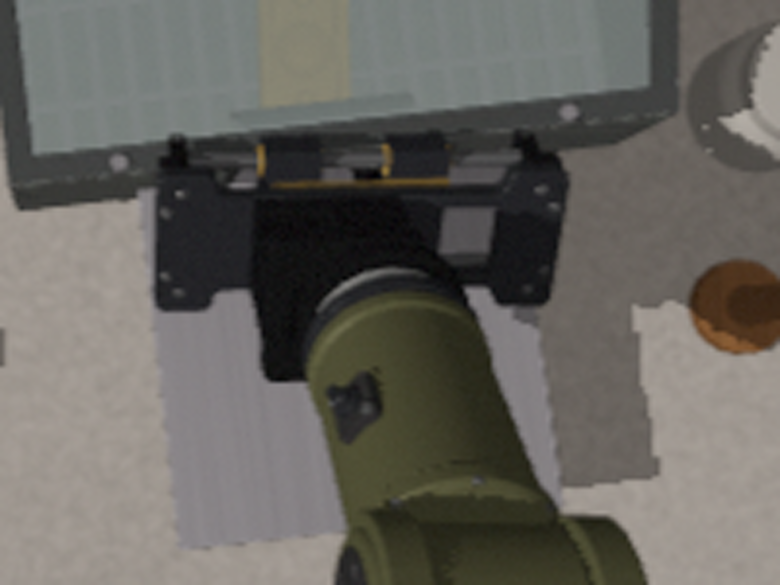

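```bash
cat > glass.py <<'E'
from bench import r
from h import *
O=np.array([.6548,-.088]);a=.0905;C=np.array([[np.cos(a),np.sin(a)],[-np.sin(a),np.cos(a)]])
for n,roi in(("scene",(270,220,345,290)),("top",(350,130,405,185))):
    c=r.capture(n); im=cv2.GaussianBlur(c["image"],(3,3),0).astype(int); m=((im[:,:,2]-im[:,:,0])>12).astype(np.uint8)
    z=np.zeros_like(m); x0,y0,x1,y1=roi; z[y0:y1,x0:x1]=m[y0:y1,x0:x1]
    cs,_=cv2.findContours(z,cv2.RETR_EXTERNAL,cv2.CHAIN_APPROX_NONE); k=max(cs,key=cv2.contourArea)
    w=np.array([C@(onz(c,*p[0],0.053)[:2]-O)*1e3 for p in k],np.float32); print(n,cv2.contourArea(k),[np.round(x,1) for x in cv2.minAreaRect(w)],"x range",w[:,0].min(),w[:,0].max())
E
python3 glass.py
```

```text
scene 543.0 [array([68.8,  0.7]), array([46.3, 83.6]), np.float64(84.2)] x range 28.528677 111.14996
top 699.5 [array([71.,  2.]), array([46.3, 72.6]), np.float64(83.6)] x range 35.2762 109.43601
```

The casting's outline is seen through the glass at x ≈ 28 to 112 mm, past the sill. I'll draw the fingers straight back out.

Emit:
{"name": "servo_tool", "arguments": {
  "motion": [-0.7, 0.1, -0.7, 0, -1.4, 0.2, -1.3, 0, -2.2, 0.3, -1.9, 0, -3.0, 0.4, -2.5, 0, -3.8, 0.5, -3.2, 0, -4.6, 0.6, -3.8, 0, -5.4, 0.7, -4.4, 0, -6.1, 0.8, -5.0, 0]
}}

```text
time_s: 20.4
tcp_pos: [0.5765, -0.0929, 0.0818]
eef_rot: [-3.113, -0.645, -0.021]
ft_force: [-0.4, -0.3, 0.6]
grip_width: 0.25
```

Emit:
{"name": "servo_tool", "arguments": {
  "motion": [0, 0, 0, 0, 0, 0, 0, 0, 0.7, 0, -0.8, 0, 1.3, 0, -1.6, 0, 1.3, 0, -1.6, 0, 1.3, 0, -1.6, 0, 1.3, 0, -1.6, 0, 1.3, 0, -1.6, 0]
}}

```text
time_s: 21.2
tcp_pos: [0.5778, -0.0933, 0.1023]
eef_rot: [-3.113, -0.645, -0.021]
ft_force: [0.7, -1.6, -0.5]
grip_width: 0.253
```

```bash
python3 st.py;python3 look.py 11; python3 glass.py
```

```text
time_s 21.2
q [ 1.366  0.051 -1.165  2.268 -0.418  0.245 -0.992]
tcp_pos [ 0.578 -0.093  0.102]
eef_rot [-3.113 -0.645 -0.021]
ft_force [ 0.73  -1.562 -0.465]
grip_width 0.253
toolaxes x,y,z (cols)
 [[ 0.799 -0.004  0.601]
 [-0.017 -1.     0.016]
 [ 0.601 -0.023 -0.799]]
tip world [ 0.591  -0.0929  0.0847] tip cab mm [-64.    0.9  84.7]
tool z in cab [ 0.6   -0.038 -0.799] fwd tilt deg 36.9
cab axes in tool (rows: cabx,caby,cabz)
 [[ 0.794 -0.094  0.6  ]
 [-0.089 -0.995 -0.038]
 [ 0.601 -0.023 -0.799]]
[array([-91.7, -21.6]), array([94. , 22.8]), np.float64(85.0)]
[array([-173.6,   31.1]), array([74.1, 10.8]), np.float64(87.7)]
scene 577.5 [array([66.1,  0.9]), array([46. , 88.3]), np.float64(84.2)] x range 21.039303 110.97504
top 826.0 [array([64.9,  2.2]), array([46.4, 85.4]), np.float64(84.3)] x range 22.946903 109.43601
```

View pics/s11.png

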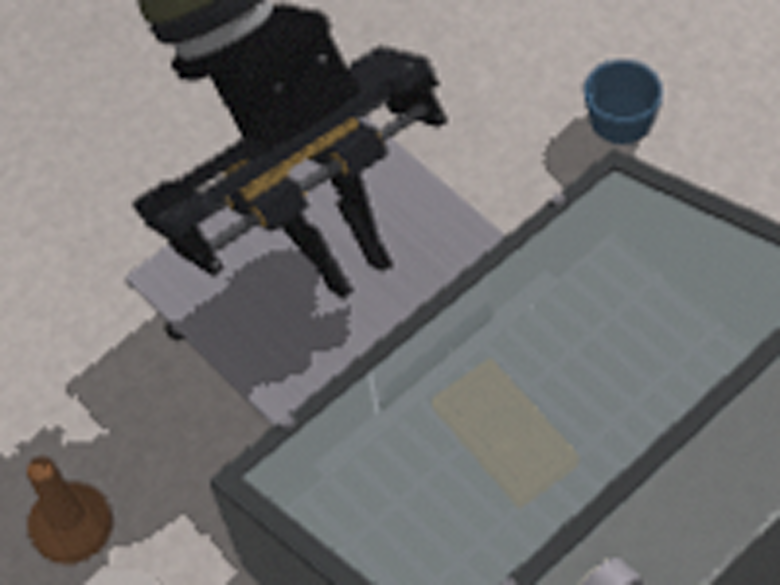

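View pics/t11.png

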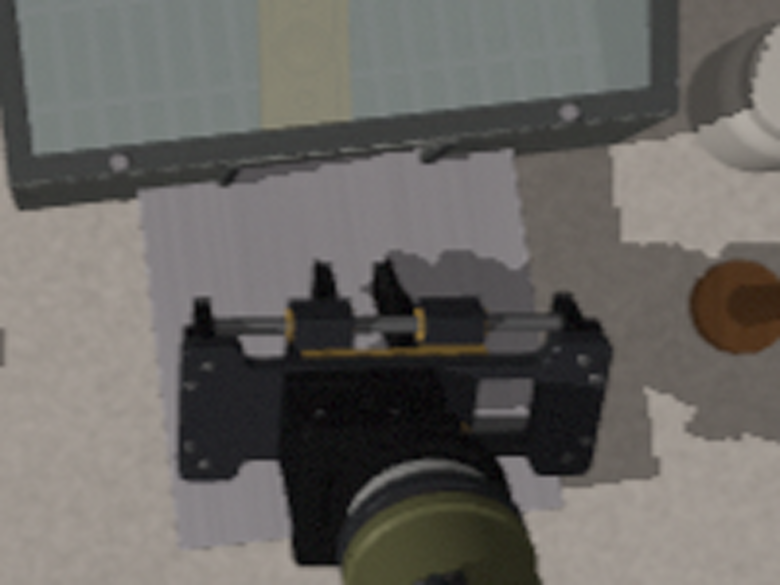

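```bash
python3 - <<'E'
import cv2,pickle,numpy as np
from bench import r
a=pickle.load(open("c0.pkl","rb"))["scene"]["image"]; b=r.capture("scene")["image"]; 
d=cv2.absdiff(a,b).max(2)
cv2.imwrite("pics/cmp.png",cv2.resize(np.hstack([x[190:290,240:340] for x in(a,b,cv2.merge([d*4]*3))]),None,fx=2.6,fy=2.6,interpolation=cv2.INTER_CUBIC))
m=[]
for (u,v) in((66,27),(50,0)): pass
s=r.read_state();print(s["time_s"],np.abs(s["dq"]).max(),np.round(s["ft_force"],1))
E
```

```text
21.45 0.004169518263005857 [ 0.7  0.3 -0.8]
```

View pics/cmp.png

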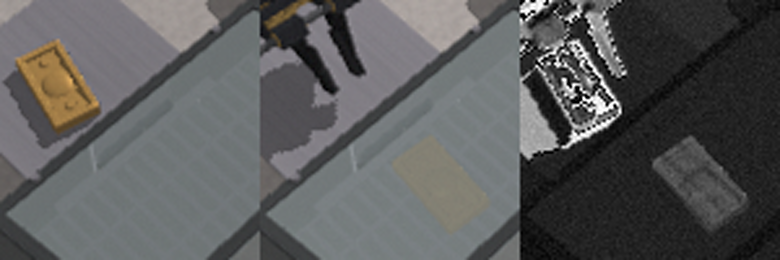

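In the difference picture, only the casting on the grate has changed inside the cabinet. The flap region matches the start, so the flap is shut. Handing in.

```bash
python3 -c "
from bench import r
print(r.hand_in())"
```

```text
the job is handed in; nothing more can be done
None
```

I slid the casting through the flap onto the grate, drew the fingers back out and handed the job in at about 21.5 s of the 67 s. The hand-in reports no verdict, so success rests on my own checks below.

**Tilting the tool:** A vertical tool cannot pass under the lintel. I used the arm's reach limits to lean the fingers 37–40° forward.

**Lining up and pushing:** I nudged the casting sideways, then pushed its rear end through the flap and past the sill. It was never gripped or lifted.

**Last checks:**
- **Casting:** Through the glass, both cameras put its whole outline on the grate, about x 21–111 mm and y 1–2 mm in the cabinet frame. It measures about 46 × 88 mm at the height a flat casting would have, so its rear end is roughly 6 mm clear of the sill.
- **Flap:** The flap area looks the same as in the starting picture, so it appears shut. I had no direct angle reading.
- **Arm:** It was at rest, with force readings under 1 N, and the fingertips were about 6 cm in front of the opening.
- **Bench items:** The blue pot and ring stand look unmoved in the last views. I did not re-measure them or the tub.

**Possible concerns:**
- **Joint limits:** During the tilting, joints 2, 4 and 6 sat at the edge of their listed ranges. Joint 2 read -0.302 against -0.3, and joint 6 read 2.054 against 2.05. I took this as rounding, but nothing confirmed it.
- **Cameras:** The two cameras differed by up to about 2 mm, which is within their stated calibration.

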